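Bring a wooden panel under the stencil guide and hold it there

TASK

Take just the top wooden panel off the stack in the tray and lay it flat in the nest of the stencil jig, letting go of it. Then pull the jig's spring-loaded slide out by its upright wooden grip until the brass pointer on the slide stands level with the brass mark on the guide frame, and keep holding it there: you finish while still holding the slide against its spring. Leave the other panels stacked in the tray, and leave the other things on the table alone.

Things in the scene. Friction and masses are not known exactly. Their poses are not given: they have to be found in the camera images.
- panel1: Top panel of the stack: plain wooden board 50 (its x) x 90 (its y) x 12 mm thick, 40 g (varies). Origin at the centre of its underside, z up. It lies loosely on panel2, not exactly square to it; gripped across its 50 mm side by the fingertips, reaching no more than 9 mm below its top face, it comes off alone.
- panel2: Same kind of panel as panel1, number 2 of the stack counted from the top; stays in the stack. Origin at the centre of its underside.
- panel3: Same kind of panel as panel1, number 3 of the stack counted from the top; stays in the stack. Origin at the centre of its underside.
- panel4: Same kind of panel as panel1, number 4 of the stack counted from the top; stays in the stack. Origin at the centre of its underside.
- tray: Black lacquer tray 220 (x) x 150 (y) mm, rim 18 mm high, fixed on the table, floor 4 mm thick. The stack of four panels (48 mm high) stands near its +x end, 45 mm from the tray's centre. Origin at the centre of its underside.
- jig: Fixed base of the stencil jig, wooden board 330 (x) x 150 (y) x 12 mm with low aluminium rails. Origin at the centre of its underside, z up. The slide runs along its x axis; pulling it OUT moves it towards the jig's -x. The nest end is at +x, where two small fixed end stops reach 30 mm above the table at the base's corners (36 to 54 mm either side of its centre line), clear of the fingers.
- slide: Grey plastic slide on the jig with nest, tongue and grip; axes parallel to the jig's. Its origin is level with the jig's underside below the nest's centre; at rest (home) it lies at jig x = +120 mm, y = 0. A spring always pulls it home: about 3 N at home, about 10 to 12 N at the mark (80 N per m), so it runs back if let go. Travel 130 mm.
- nest (a point): Centre of the nest's floor on the slide, 20 mm above the table; axes as the jig's. The nest takes one panel with its 50 mm side along the jig's x and its 90 mm side along the jig's y, with 2.5 mm of play on each side; corner walls 6 mm high, open in the middle 55 mm of the two long sides for the fingers. The seated panel's top stands 32 mm above the table and stands out 6 mm above the walls.
- grip (a point): Middle of the slide's upright wooden grip, 62 mm above the table, 166 mm from the nest's centre towards the jig's -x. The grip is a plate 14 mm thick (jig's x), 70 mm wide (jig's y), its top at 72 mm and its wooden part's underside at 30 mm above the table; free space of 28 mm or more to the guide frame behind it while the slide is home.
- pointer (a point): Tip (top end) of the brass pointer on the slide: a 4 mm thick upright blade beside the nest at slide x = 0, on the jig's -y side, 44 mm above the table.
- guide: Aluminium stencil guide frame with a window, fixed over the slide's path at a place along the jig that differs each time (80 to 108 mm from the nest's home position towards the jig's -x); axes as the jig's, origin below the window's centre at the level of the jig's underside. Frame 44 mm long (x), carried by a foot at the jig's +y side; underside 38 mm, top 44 mm above the table, clamp knob on the foot to 56 mm. The seated panel passes under it with 6 mm to spare.
- mark (a point): The brass mark: small 4 mm wide nib on the free end of the guide frame, on the jig's -y side, at guide x = 0, 44 mm above the table. The slide is at the mark when pointer and mark have the same position along the jig's x (the pointer then stands 7 mm beside it along y).
- glue: Bystander, leave alone: small glue jar, 38 mm across, 50 mm tall, standing in the tray beside the stack
- paint: Bystander, leave alone: small capped paint jar, 40 mm across, 45 mm tall, standing beyond the jig
- brush: Bystander, leave alone: paint brush, 150 mm long, lying beside the jig on its robot side
- mug: Bystander, leave alone: white mug, 74 mm across, 85 mm tall, far side of the table
- oil: Bystander, leave alone: bottle, 48 mm across, 120 mm tall, far side of the table
- dabber: Bystander, leave alone: small turned wooden dabber, 34 mm across, 44 mm tall, near the robot
- bowl: Bystander, leave alone: blue bowl, 90 mm across, 40 mm tall, on the robot's right

How it is judged (in metres and radians):
On the way:
1. the top panel lies flat in the nest, let go, with the slide still home (x of panel1 in the frame of nest between -0.005 and 0.005 m and y of panel1 in the frame of nest between -0.005 and 0.005 m and z of panel1 in the frame of nest between -0.003 and 0.003 m and angle between the x axis of panel1 and the x axis of nest, either way round below 0.1 rad and angle between panel1's own z axis and vertical below 0.08 rad and contact force between the fingers and panel1 below 0.1 N and x of slide in the frame of jig above 0.11 m), for 0.2 s.
At the end, for the whole second after the job is handed in: Panel1 lies flat in the nest (5 mm), untouched by the fingers; the slide stands still, pointer within 4 mm of the mark along the jig, held by the gripper (over 4 N) against its spring; panels 2 to 4 are still stacked within 20 mm and within 25 mm of their start (x of panel1 in the frame of nest between -0.005 and 0.005 m and y of panel1 in the frame of nest between -0.005 and 0.005 m and z of panel1 in the frame of nest between -0.003 and 0.003 m and angle between the x axis of panel1 and the x axis of nest, either way round below 0.1 rad and angle between panel1's own z axis and vertical below 0.08 rad and contact force between the fingers and panel1 below 0.1 N and x of pointer in the frame of guide between -0.004 and 0.004 m and contact force between the fingers and slide above 4 N and linear speed of slide below 0.01 m/s and horizontal distance between each of panel2, panel3 and panel4 below 0.02 m and distance of each of panel2, panel3, panel4 from where it was at the start of the episode below 0.025 m); the arm keeps its last pose, push and grip.
It fails at once if a bystander is pushed more than 30 mm (distance of any of glue, paint, brush, mug, oil, dabber, bowl from where it was at the start of the episode above 0.03 m).
It fails at once if another panel leaves the stack (moves more than 30 mm) (distance of any of panel2, panel3, panel4 from where it was at the start of the episode above 0.03 m).
It also fails if it takes over 54 s, if anything falls off the work surface, if the arm or the gripper's body presses on something with over 40 N, if the wrist force passes 120 N, or if a joint passes its speed limit or range.

ROBOT

A 6-joint arm with a two-finger parallel gripper is mounted at the origin on the work surface. World frame = base frame: x ahead of the robot, y to its left, z up, the work surface at z = 0. Lengths are in mm, angles in degrees, forces in N, time in s.
With the tool pointing down it reaches from about 325 to 925 mm from the base axis. Payload 3.1 kg.
Tool frame: the origin (TCP) lies at the very end of the fingers, on their centre line; the grasp point (between the pads) lies grasp_offset behind it (grasp_offset is the distance from the TCP to the grasp point, in mm); z points along the fingers, y is the line along which they close (so a half turn about z gives the same grasp; the last joint's range is limited). The gripper opens to 85 mm and grips with 20 to 120 N. Pads are 22 mm wide; open, the fingers measure 114 mm over their backs; the gripper's body (76 mm by 85 mm) begins 54 mm behind the grasp point. The pads swing forward as they close: fully open they stand 13 mm farther back than shut.
Start: joints at [-75.642, 12.427, 92.441, -0, 75.132, -6.429], TCP at [221.83, -584.321, 231.3] pointing down, gripper open.
Joint ranges: [-157.48, 157.48], [-44.54, 120.13], [17.64, 146.25], [-64.5, 244.5], [7.68, 150.69], [-147.95, 147.95]. Speed limits (degrees/s): [159.86, 159.86, 180, 180, 180, 180].

INTERFACE

Orientations are given as [roll, pitch, yaw] about the fixed x, y, z axes, in that order (R = Rz(yaw) Ry(pitch) Rx(roll)).
In Python, from station import * gives the robot as it stands. Calls block until the motion is done:
- goto(position, orientation): joint-space move of the TCP to a pose.
- move_l(position, attitude=None, speed=150): straight line of the TCP; attitude=None keeps the orientation; speed is the mean speed in mm/s.
- move_j(angles): joint-space move.
- grip(opening, squeeze=None): finger opening in mm; squeeze is the grip in N (None keeps the last); returns when the fingers have stopped.
- wait(seconds).
- solve_ik(position, orientation): joint angles nearest the present ones, or None.
- get_obs(): the state.
- get_image(name): name is "side" or "top"; returns the picture (400x640x3 uint8, red, green, blue); there is no depth.
- get_calibration(name): a dict with "fx", "fy", "cx", "cy" (pixels), "R" (3x3) and "t" (3): a world point X has camera coordinates R X + t. Camera axes: x right, y down, z forward; pixel columns grow to the right and rows downward; lengths in mm; the calibration is good to about 2 mm. A picture is of the moment at which its call begins. get_calibration takes no time and is no camera call.
A pose or a line that the arm cannot do raises Unreachable and nothing moves.
- sign_off(): hands the job in; it is judged then, once.
Trained networks look in the newest picture that a camera, given by its name, has taken for a name from the list of things; names that differ only in an ending like _2 or _b are one class to them, and where a whole thing is asked for, a point or a joint stands for the part that bears it (a point fixed in the world has none). Each returns a list of dicts, best first, with "score" (0 to 1); they miss things now and then, are a little off and sometimes report something else, mostly with a low value. They report only what shows in the picture. A call takes as long as a camera call.
- spot_in(name, camera): "extent" ([centre column, centre row, width, height] in pixels, round what is visible of it).
- regions_of(name, camera): "region" (400x640 bool, what is visible of it) and "extent" ([centre column, centre row, width, height] in pixels, round what is visible of it).
The state is a dict: "t": time; "joint_pos": joint angles; "qvel": joint speeds; "effort": joint torques, N m; "tcp_pos": TCP position; "ee_rot": TCP orientation; "wrist_force": force on the tool from outside, world axes, zero at the start; "moment": the same for the moment, N m; "grip_width": finger opening in mm; "grip_force": force on a finger pad.
Only numpy, scipy, OpenCV 4.12 (cv2) and the standard library are available. Lean on these libraries where they do the work, as an engineer would, in place of code of your own. Each camera call takes 0.05 s, during which the arm holds its last target. There are 200 camera calls.

## Working session

There is one attempt and no reset: what is moved stays moved. The work goes in short steps, each a Python script; the robot and the scene stay as the last script left them, time stands still between calls to the robot, and variables do not carry over. Pictures are saved under pics/ and viewed, at most 10 in all, crops included, and the job is handed in when it is done.

```bash
ls; mkdir -p pics; python3 - <<'E'
from station import *
import cv2
o=get_obs();print({k:o[k] for k in('t','tcp_pos','ee_rot','grip_width')}, [k for k in o]); 
try: print(grasp_offset)
except Exception as e: print(e)
for c in('top','side'):
    im=get_image(c); cv2.imwrite(f'pics/{c}0.png',im[:,:,::-1]); k=get_calibration(c); print(c,k)
    for n in('panel1','jig','slide','guide','tray','grip','pointer','mark','nest'):
        print(n,[(round(d['score'],2),[round(float(v),1) for v in d['extent']]) for d in spot_in(n,c)[:2]])
E
```

```text
pics
{'t': 0.0, 'tcp_pos': array([ 221.60766712, -583.49390043,  229.93547009]), 'ee_rot': array([-1.79859841e+02, -1.60150115e-02,  2.07839336e+01]), 'grip_width': 85.66041077972707} ['t', 'joint_pos', 'qvel', 'effort', 'tcp_pos', 'ee_rot', 'wrist_force', 'moment', 'grip_force', 'grip_width']
18.700000000000003
top {'fx': 372.97202585230747, 'fy': 372.97202585230747, 'cx': 321.3148290596625, 'cy': 200.06681365997227, 'R': array([[-0.02695217, -0.99948822,  0.01723031],
       [-0.99507553,  0.0251805 , -0.09586775],
       [ 0.09538481, -0.01972931, -0.99524494]]), 't': array([ -81.99965783,  585.26194225, 1079.38166494])}
panel1 [(0.79, [359.3, 235.2, 18.6, 30.3])]
jig [(0.77, [243.3, 208.2, 113.4, 55.9]), (0.32, [225.8, 210.2, 70.7, 40.0])]
slide [(0.7, [227.2, 206.9, 72.0, 41.3])]
guide [(0.98, [229.1, 212.9, 19.2, 39.0])]
tray [(0.66, [374.0, 234.0, 73.2, 53.2]), (0.2, [398.9, 246.5, 10.9, 9.0])]
grip [(0.9, [226.1, 208.8, 73.5, 42.3])]
pointer [(0.6, [225.3, 206.7, 72.1, 38.4])]
mark [(0.95, [229.2, 212.7, 17.8, 42.0])]
nest [(0.84, [227.2, 209.8, 70.3, 41.3])]
side {'fx': 498.43036535043336, 'fy': 498.43036535043336, 'cx': 316.4053153962381, 'cy': 207.4708749997227, 'R': array([[-0.94972121, -0.31307911,  0.00333247],
       [-0.19837337,  0.59346008, -0.78003406],
       [ 0.24223468, -0.74147596, -0.62572818]]), 't': array([ 532.38696081,  222.16857169, 1022.49615673])}
panel1 [(0.81, [374.8, 198.2, 39.4, 21.0]), (0.7, [374.0, 207.2, 32.2, 10.8])]
jig [(0.91, [286.2, 303.6, 118.4, 135.3])]
slide [(0.96, [278.9, 306.2, 76.8, 102.1])]
guide []
tray [(0.94, [375.6, 200.0, 81.7, 63.6])]
grip [(0.85, [277.3, 304.7, 73.0, 103.8])]
pointer [(0.57, [278.0, 306.1, 75.3, 103.9])]
mark [(0.78, [293.4, 305.1, 68.7, 37.1])]
nest [(0.61, [280.1, 306.8, 72.8, 103.6]), (0.46, [271.2, 197.6, 19.7, 47.0])]
```

```bash
python3 - <<'E'
import cv2
a=cv2.imread('pics/top0.png')[160:280,170:430]; cv2.imwrite('pics/top0c.png',cv2.resize(a,None,fx=3,fy=3,interpolation=cv2.INTER_CUBIC))
a=cv2.imread('pics/side0.png')[160:380,200:440]; cv2.imwrite('pics/side0c.png',cv2.resize(a,None,fx=2.7,fy=2.7,interpolation=cv2.INTER_CUBIC))
E
```

```text
(no output)
```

View pics/top0c.png

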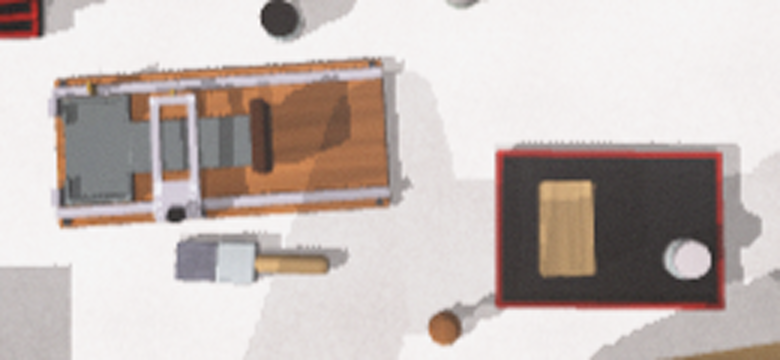

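View pics/side0c.png

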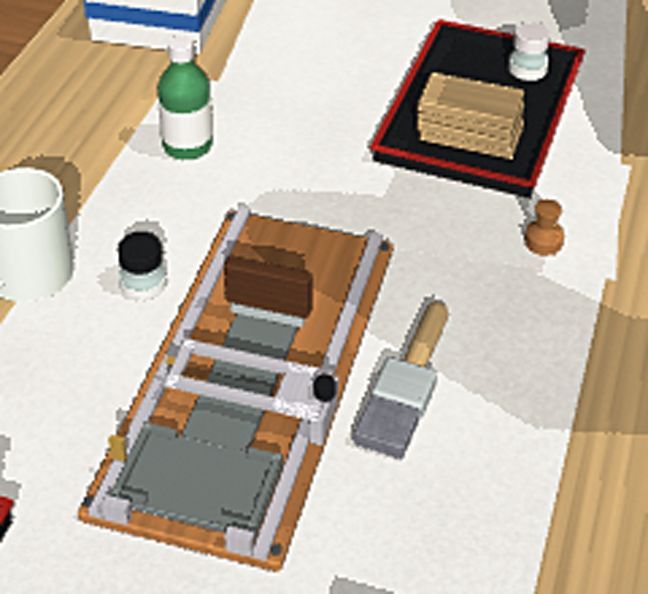

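The top view shows the jig on the left, with the nest end pointing left (world +y) and the guide across cols 220–236. The grip is near (257,205), and the stack in the tray near (359,236). The side view agrees. Next I fit the model edges in both cameras.

```bash
cat > h.py <<'E'
import numpy as np, cv2
from scipy.optimize import minimize
from scipy.ndimage import map_coordinates
from station import *
def proj(c,X):
    k=get_calibration(c); p=np.atleast_2d(X)@k['R'].T+k['t']
    return np.c_[k['fx']*p[:,0]/p[:,2]+k['cx'],k['fy']*p[:,1]/p[:,2]+k['cy']]
def back(c,uv,z):
    k=get_calibration(c); d=k['R'].T@np.array([(uv[0]-k['cx'])/k['fx'],(uv[1]-k['cy'])/k['fy'],1]); C=-k['R'].T@k['t']
    return C+d*(z-C[2])/d[2]
def rect(cx,cy,w,h,z):
    a=np.array([[-w,-h],[w,-h],[w,h],[-w,h]])/2+[cx,cy]
    return [np.array([[*a[i],z],[*a[(i+1)%4],z]]) for i in range(4)]
def place(E,p):
    c,s=np.cos(p[2]),np.sin(p[2]); R=np.array([[c,-s,0],[s,c,0],[0,0,1]])
    return [e@R.T+[p[0],p[1],0] for e in E]
def fit(E,p0,ims):   # ims {cam: rgb}; strongest-edge fit, coarse to fine; p = x, y (mm), yaw (rad)
    p=np.array(p0,float)
    for s in (2.5,1.5,0.8):
        G={c:[[cv2.Sobel(cv2.GaussianBlur(im,(0,0),s)[:,:,ch].astype(float),cv2.CV_64F,*d) for d in((1,0),(0,1))] for ch in range(3)] for c,im in ims.items()}
        def cost(q):
            v=0
            for e in place(E,[q[0],q[1],q[2]/100]):
                X=e[0]+np.linspace(.04,.96,40)[:,None]*(e[1]-e[0])
                for c in ims:
                    u=proj(c,X); t=u[-1]-u[0]; n=np.array([-t[1],t[0]])/np.hypot(*t)
                    for gx,gy in G[c]: v-=np.abs(np.mean(sum(map_coordinates(g,[u[:,1],u[:,0]],order=1)*m for g,m in((gx,n[0]),(gy,n[1])))))*np.hypot(*t)
            return v
        q0=[p[0],p[1],p[2]*100]
        r=minimize(cost,q0,method='Nelder-Mead',options=dict(initial_simplex=np.array([q0]+[np.add(q0,d) for d in((3,0,0),(0,3,0),(0,0,3))])))
        p=np.array([r.x[0],r.x[1],r.x[2]/100])
    return p
E
cat > m.py <<'E'
from h import *
ims={c:cv2.imread(f'pics/{c}0.png')[:,:,::-1].copy() for c in('top','side')}
cr=lambda u,v:((u+.5)/3-.5+170,(v+.5)/3-.5+160)
jc=np.array([back('top',cr(*u),12) for u in((57,82),(380,60),(388,206),(60,227))]); 
d=(jc[0]+jc[3]-jc[1]-jc[2])[:2]; j0=[*jc.mean(0)[:2],np.arctan2(d[1],d[0])]
print('jig0',j0[:2],np.degrees(j0[2]))
pc=np.array([back('top',cr(*u),52) for u in((540,181),(593,181),(595,275),(540,276))]); d=(pc[0]+pc[3]-pc[1]-pc[2])[:2]
p0=[*pc.mean(0)[:2],np.arctan2(d[1],d[0])]; print('p0',p0[:2],np.degrees(p0[2]))
tc=np.array([back('top',cr(*u),18) for u in((497,151),(722,152),(724,306),(498,307))]);d=(tc[0]+tc[3]-tc[1]-tc[2])[:2]
t0=[*tc.mean(0)[:2],np.arctan2(d[1],d[0])]
JE=rect(0,0,330,150,12); GE=rect(-46,0,14,70,72); PE=rect(0,0,50,90,52); TE=rect(0,0,220,150,18)
J={}
for cams in(['top'],['side'],['top','side']):
    I={c:ims[c] for c in cams}; f=lambda r:np.round([r[0],r[1],np.degrees(r[2])],2)
    j=fit(JE,j0,I); P=fit(PE,p0,I); t=fit(TE,t0,I)
    g=fit(GE,j,I)
    print(cams,'jig',f(j),'panel',f(P),'tray',f(t),'jig from grip',f(g)); 
W=lambda p,x,y:np.array(place([np.array([[x,y,0]])],p)[0][0])
print('nest',W(j,120,0),'grip',W(j,-46,0))
for c,o,s in(('top',(170,160,260,120),3),('side',(200,160,240,220),2.7)):
    im=cv2.resize(ims[c][o[1]:o[1]+o[3],o[0]:o[0]+o[2],::-1],None,fx=s,fy=s,interpolation=cv2.INTER_CUBIC)
    for E,p,col in((JE,j,(255,0,0)),(GE,j,(0,255,0)),(PE,P,(0,0,255)),(rect(120,0,50,90,20),j,(0,255,255)),(TE,t,(255,255,0))):
        for e in place(E,p):
            u=((proj(c,e)-o[:2]+.5)*s-.5); cv2.line(im,*[tuple(int(round(v)) for v in q) for q in u],col,1)
    cv2.imwrite(f'pics/ov_{c}.png',im)
a,b=[cv2.imread(f'pics/ov_{c}.png') for c in('top','side')]
cv2.imwrite('pics/ov.png',a)
E
python3 m.py
```

```text
jig0 [np.float64(568.274121499978), np.float64(136.12340601688044)] 92.33916752552851
p0 [np.float64(474.68615701453734), np.float64(-201.85688306874792)] 88.97840777340726Traceback (most recent call last):
  File "m.py", line 15, in <module>
    j=fit(JE,j0,I); P=fit(PE,p0,I); t=fit(TE,t0,I)
                      ~~~^^^^^^^^^
  File "h.py", line 30, in fit
    r=minimize(cost,q0,method='Nelder-Mead',options=dict(initial_simplex=np.array([q0]+[np.add(q0,d) for d in((3,0,0),(0,3,0),(0,0,3))])))
    res = _minimize_neldermead(fun, x0, args, callback, bounds=bounds,
                               **options)
    fxcc = func(xcc)
    fx = function(np.copy(x), *(wrapper_args + args))
  File "h.py", line 26, in cost
    u=proj(c,X); t=u[-1]-u[0]; n=np.array([-t[1],t[0]])/np.hypot(*t)
  File "h.py", line 6, in proj
    k=get_calibration(c); p=np.atleast_2d(X)@k['R'].T+k['t']
ValueError: time passes only in moves, steps and waits
```

Cache the calibration, since too many calls are being made.

```bash
python3 - <<'E'
s=open('h.py').read()
s=s.replace("from station import *\n","from station import *\nK={c:get_calibration(c) for c in('top','side')}\n").replace("k=get_calibration(c)","k=K[c]")
open('h.py','w').write(s)
E
python3 m.py
```

```text
jig0 [np.float64(568.274121499978), np.float64(136.12340601688044)] 92.33916752552851
p0 [np.float64(474.68615701453734), np.float64(-201.85688306874792)] 88.97840777340726
['top'] jig [570.07 135.51  92.25] panel [ 474.97 -201.2    88.5 ] tray [ 471.   -245.33   88.39] jig from grip [567.48 133.08  92.88]
['side'] jig [566.47 144.24  92.17] panel [ 472.77 -201.34   90.72] tray [ 469.16 -227.34   88.22] jig from grip [570.28 123.49  94.39]
['top', 'side'] jig [567.13 144.06  92.22] panel [ 473.86 -201.23   89.16] tray [ 470.89 -249.3    88.39] jig from grip [566.46 138.76  93.71]
nest [562.47654675 263.97016631   0.        ] grip [568.91889808  98.09522514   0.        ]
```

View pics/ov_top.png

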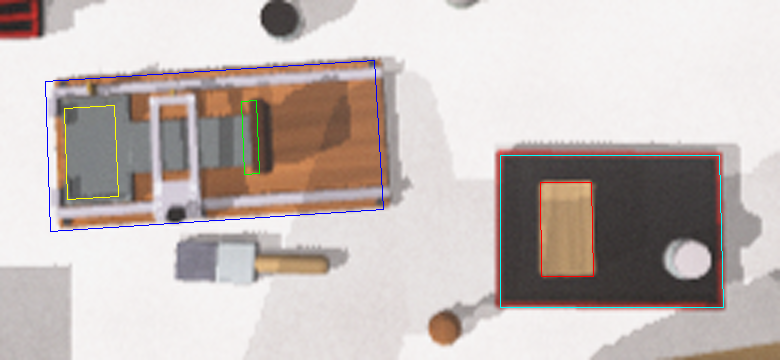

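View pics/ov_side.png

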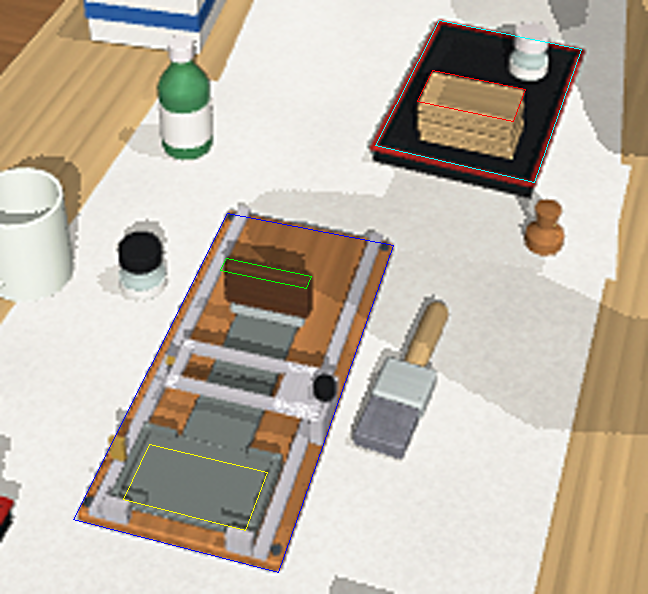

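The overlays show the panel fits well. The joint jig fit slid about 9 mm in y by locking onto the base's lower edge; the top-only fit looks right. I'll refit with a fuller model and a finer start.

```bash
sed -i 's/def fit(E,p0,ims):/def fit(E,p0,ims,S=(2.5,1.5,0.8)):/; s/for s in (2.5,1.5,0.8)/for s in S/' h.py
cat > m2.py <<'E'
from h import *
ims={c:cv2.imread(f'pics/{c}0.png')[:,:,::-1].copy() for c in('top','side')}
J=rect(0,0,330,150,12); B=rect(0,0,330,150,0); G=rect(-46,0,14,70,72)+[rect(-46,0,14,70,30)[1]]
V=[np.array([[165,y,0],[165,y,12]]) for y in(-75,75)]
f=lambda r:np.round([r[0],r[1],np.degrees(r[2])],2)
for name,E in(('jig',J+[B[1]]),('grip',G),('all',J+[B[1]]+G+V)):
    for cams in(['top'],['side'],['top','side']):
        for p0 in([569,135.5,np.radians(92.3)],[569,139,np.radians(92.3)]):
            r=fit(E,p0,{c:ims[c] for c in cams},(1.2,.7)); print(name,cams,f(r))
p=r
for c,o,s in(('top',(180,170,130,75),6),('side',(220,225,150,160),3.7)):
    im=cv2.resize(ims[c][o[1]:o[1]+o[3],o[0]:o[0]+o[2],::-1],None,fx=s,fy=s,interpolation=cv2.INTER_CUBIC)
    for E,col in((J+[B[1]],(255,0,0)),(G,(0,255,0)),(rect(120,0,55,95,26),(0,255,255))):
        for e in place(E,p):
            u=((proj(c,e)-o[:2]+.5)*s-.5); cv2.line(im,*[tuple(int(round(v)) for v in q) for q in u],col,1)
    cv2.imwrite(f'pics/ov2_{c}.png',im)
a,b=[cv2.imread(f'pics/ov2_{c}.png') for c in('top','side')]
E
python3 m2.py
```

```text
jig ['top'] [570.02 137.73  92.22]
jig ['top'] [570.02 137.73  92.22]
jig ['side'] [566.71 137.52  92.15]
jig ['side'] [566.71 137.52  92.15]
jig ['top', 'side'] [567.29 137.46  92.25]
jig ['top', 'side'] [567.29 137.46  92.25]
grip ['top'] [567.84 132.86  92.44]
grip ['top'] [567.75 138.44  92.74]
grip ['side'] [567.21 136.87  93.12]
grip ['side'] [567.21 136.87  93.12]
grip ['top', 'side'] [567.74 137.24  92.52]
grip ['top', 'side'] [567.74 137.24  92.52]
all ['top'] [569.98 137.82  92.24]
all ['top'] [569.98 137.82  92.24]
all ['side'] [566.75 137.4   92.15]
all ['side'] [566.75 137.4   92.15]
all ['top', 'side'] [567.32 137.4   92.25]
all ['top', 'side'] [567.32 137.4   92.25]
```

View pics/ov2_side.png

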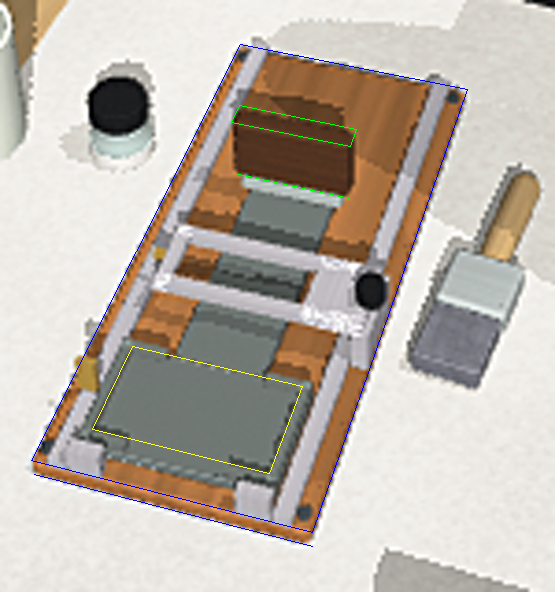

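View pics/ov2_top.png

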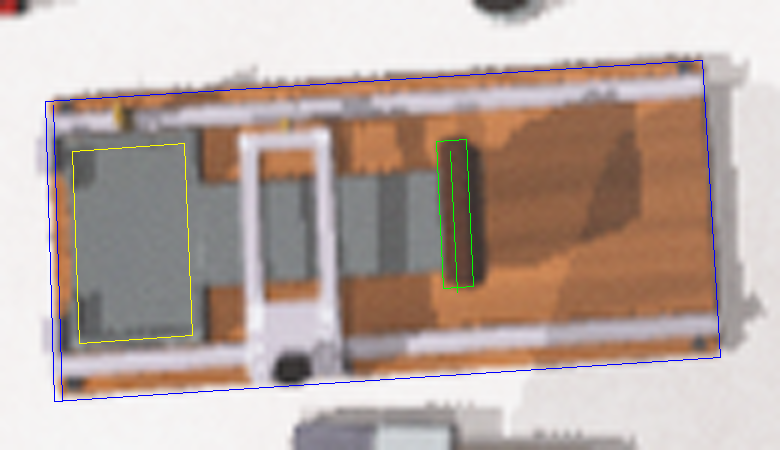

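The refit jig pose is (567.5, 136.8, 92.25°), which puts the nest near (562.8, 256.7). Residual camera bias is about 2 mm. I'll pick the panel up now.

```bash
cat >> h.py <<'E'
def st(tag=''):
    o=get_obs(); print(tag,'t%.1f'%o['t'],'tcp',np.round(o['tcp_pos'],2),'rot',np.round(o['ee_rot'],2),'w %.1f f %.1f'%(o['grip_width'],o['grip_force']),'F',np.round(o['wrist_force'],1)); return o
def fine(pos,yaw,speed=60):   # line move, then remove the steady error once
    move_l(pos,[180,0,yaw],speed); wait(.1); o=get_obs()['tcp_pos']
    move_l(2*np.array(pos)-o,[180,0,yaw],30); wait(.1)
E
python3 - <<'E'
from h import *
y=-.8
goto([473.9,-201.3,130],[180,0,y]); st('hover')
grip(72,30)
move_l([473.9,-201.3,60],[180,0,y],150); wait(.15); st('60')
fine([473.9,-201.3,44],y); st('down')
grip(40,30); wait(.2); st('gripped')
E
```

```text
hover t2.7 tcp [ 474.19 -202.2   130.46] rot [ 1.7995e+02 -5.0000e-02 -8.4000e-01] w 85.7 f 0.0 F [-0.4  0.2 -0.4]
60 t3.8 tcp [ 475.18 -202.03   61.51] rot [ 1.7991e+02 -1.5000e-01 -8.0000e-01] w 71.8 f 0.0 F [0.7 0.  0.7]
down t4.6 tcp [ 474.07 -201.39   44.29] rot [ 1.7999e+02 -2.0000e-02 -8.0000e-01] w 71.9 f 0.0 F [-1.1 -0.2  0.5]
gripped t5.2 tcp [ 474.25 -201.46   44.49] rot [ 1.7999e+02 -3.0000e-02 -8.0000e-01] w 48.8 f 31.4 F [-0.1  0.3  2.3]
```

```bash
python3 - <<'E'
from h import *
move_l([474,-201.3,110],[180,0,-.8],100); st('lift')
goto([562.8,256.7,110],[180,0,2.25]); 
fine([562.8,256.7,50],2.25,120); o=st('over')
ims={c:get_image(c) for c in('top','side')}
for c in ims: cv2.imwrite(f'pics/{c}1.png',ims[c][:,:,::-1])
# held panel: underside about 45.6 -> top about 57.6
for z in(57.6,):
  for cams in(['top'],['side'],['top','side']):
    r=fit(rect(0,0,50,90,z),[562.8,256.7,np.radians(92.25)],{c:ims[c] for c in cams},(1.2,.7)); print(cams,np.round([r[0],r[1],np.degrees(r[2])],2))
o=(220,170,160,215);s=2.78
im=cv2.resize(ims['side'][o[1]:o[1]+o[3],o[0]:o[0]+o[2],::-1],None,fx=s,fy=s,interpolation=cv2.INTER_CUBIC)
a=cv2.resize(ims['top'][165:250,180:260,::-1],None,fx=4,fy=4,interpolation=cv2.INTER_CUBIC)
C=np.zeros((598,780,3),np.uint8);C[:im.shape[0],:im.shape[1]]=im;C[:340,450:770]=a
cv2.imwrite('pics/over.png',C)
E
```

```text
lift t6.0 tcp [ 473.4  -200.98  109.36] rot [-1.7997e+02  6.0000e-02 -8.0000e-01] w 48.7 f 31.0 F [-0.1  0.7 -0.9]
over t8.8 tcp [561.78 256.56  49.09] rot [-1.7999e+02 -3.0000e-02  2.2500e+00] w 48.8 f 31.1 F [ 0.3 -0.7 -0.8]
['top'] [562.9  257.04  94.3 ]
['side'] [562.42 258.06  91.36]
['top', 'side'] [562.52 257.75  92.71]
```

View pics/over.png

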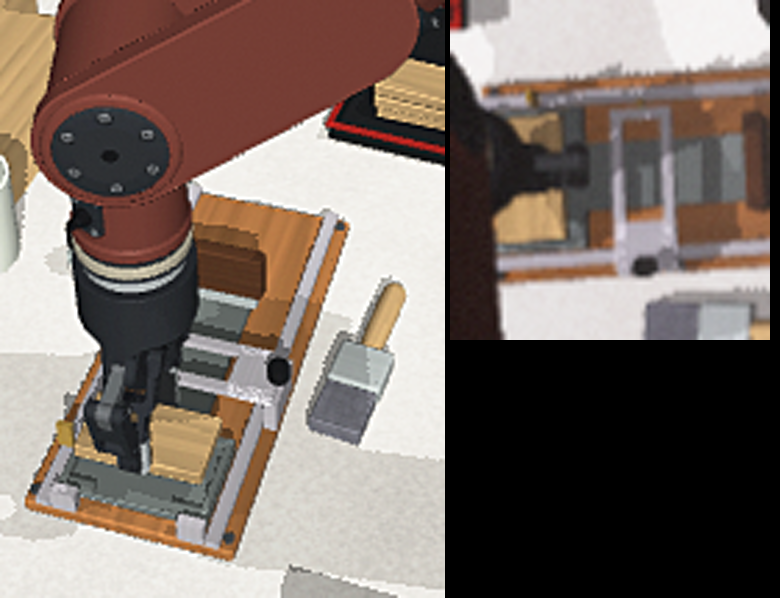

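The panel is held flat over the nest, at side crop (170,440) and top crop (530,180), both within a couple of mm of the target. I'll lower it with force checks.

```bash
python3 - <<'E'
from h import *
p=[563.4,256.7]
fine([*p,36],2.25); st('36')
for z in(31,29,27,25.5):
    fine([*p,z],2.25,40); o=st(z)
    if abs(o['wrist_force']).max()>8: print('contact'); break
E
```

```text
36 t9.7 tcp [563.69 256.81  36.58] rot [-1.7999e+02 -3.0000e-02  2.2500e+00] w 49.0 f 31.1 F [-0.2  0.3 -1.8]
31 t10.4 tcp [563.63 256.76  31.34] rot [-1.80e+02 -1.00e-02  2.25e+00] w 49.4 f 31.1 F [-0.2 -0.5 -0.9]
29 t11.1 tcp [563.56 256.73  29.18] rot [-1.80e+02 -1.00e-02  2.25e+00] w 48.9 f 31.1 F [-0.5  0.2 -0.5]
27 t11.8 tcp [563.52 256.75  27.16] rot [-1.80e+02 -1.00e-02  2.25e+00] w 48.9 f 31.1 F [ 0.1  0.2 -0.4]
25.5 t12.5 tcp [563.49 256.75  25.6 ] rot [-180.     -0.      2.25] w 48.7 f 31.1 F [ 0.4  0.4 -0.6]
```

It entered the nest freely. Set it down, release, back off and look.

```bash
python3 - <<'E'
from h import *
fine([563.4,256.7,24.4],2.25,40); st('24.4')
grip(66); wait(.2); st('open')
move_l([563.4,256.7,100],[180,0,2.25],100); goto([569,60,170],[180,0,2.25]); st('away')
ims={c:get_image(c) for c in('top','side')}
for c in ims: cv2.imwrite(f'pics/{c}2.png',ims[c][:,:,::-1])
for cams in(['top'],['side'],['top','side']):
    r=fit(rect(0,0,50,90,32),[563.4,256.7,np.radians(92.25)],{c:ims[c] for c in cams},(1.2,.7)); print(cams,np.round([r[0],r[1],np.degrees(r[2])],2))
o=(220,225,150,160);s=3.7
im=cv2.resize(ims['side'][o[1]:o[1]+o[3],o[0]:o[0]+o[2],::-1],None,fx=s,fy=s,interpolation=cv2.INTER_CUBIC)
for e in place(rect(0,0,50,90,32),r):
    u=((proj('side',e)-o[:2]+.5)*s-.5); cv2.line(im,*[tuple(int(round(v)) for v in q) for q in u],(0,255,255),1)
cv2.imwrite('pics/placed.png',im)
E
```

```text
24.4 t13.2 tcp [563.57 256.73  24.55] rot [-1.7998e+02 -6.0000e-02  2.2500e+00] w 48.6 f 31.2 F [0.1 0.3 1.9]
open t13.8 tcp [562.96 256.54  24.09] rot [1.7999e+02 2.0000e-02 2.2500e+00] w 65.8 f 0.0 F [-0.4  0.2  0.4]
away t15.5 tcp [568.39  60.72 169.06] rot [-1.7994e+02  9.0000e-02  2.2500e+00] w 66.0 f 0.0 F [-0.9  0.3  0. ]
['top'] [562.62 268.98  93.02]
['side'] [562.84 258.95  92.97]
['top', 'side'] [562.85 259.17  93.17]
```

View pics/placed.png

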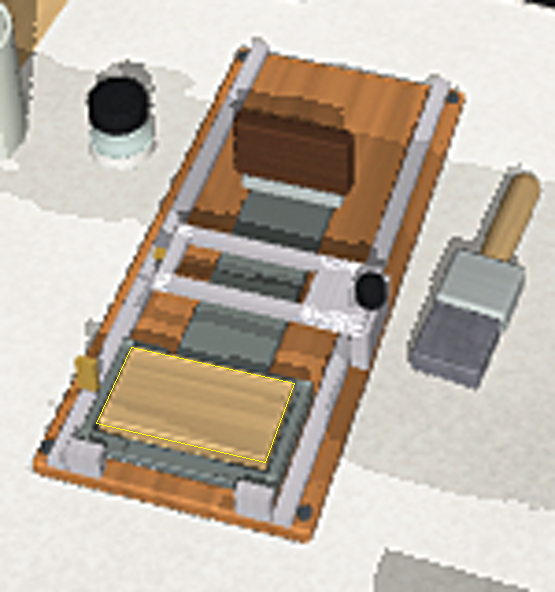

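The panel lies flat and centred in the nest: side crop (195,403), with the pointer at (88,372) and the mark at (160,253). Now I grip the upright and pull most of the way, then look.

```bash
python3 - <<'E'
from h import *
g=np.array([569.5,90.5]); D=np.array([np.cos(np.radians(92.25)),np.sin(np.radians(92.25))])
grip(36,70)
goto([*g,100],[180,0,2.25]); fine([*g,80],2.25,100); st('above')
fine([*g,44],2.25,60); o=st('down')
if abs(o['wrist_force']).max()<8:
    grip(5,70); wait(.2); o=st('held'); print('along',(o['tcp_pos'][:2]-g)@D)
    q=o['tcp_pos'][:2]-78*D
    move_l([*q,44],[180,0,2.25],50); wait(.3); st('pulled')
    ims={c:get_image(c) for c in('top','side')}
    for c in ims: cv2.imwrite(f'pics/{c}3.png',ims[c][:,:,::-1])
    a=cv2.resize(ims['top'][170:240,195:275,::-1],None,fx=5,fy=5,interpolation=cv2.INTER_CUBIC)
    b=cv2.resize(ims['side'][260:360,225:320,::-1],None,fx=4,fy=4,interpolation=cv2.INTER_CUBIC)
    C=np.zeros((400,790,3),np.uint8);C[:350,:400]=a;C[:,405:785]=b;cv2.imwrite('pics/pull.png',C)
E
```

```text
above t17.2 tcp [568.64  90.84  78.97] rot [ 1.80e+02 -2.00e-02  2.26e+00] w 36.2 f 0.0 F [-0.7 -0.5 -0.5]
down t18.4 tcp [569.13  90.48  43.75] rot [ 1.80e+02 -2.00e-02  2.25e+00] w 35.7 f 0.0 F [-0.4  0.1 -0.4]
held t18.9 tcp [569.03  91.01  43.8 ] rot [-179.96   -0.      2.25] w 13.2 f 69.2 F [-1.1  4.3  3.9]
along 0.5238137689921751
pulled t20.9 tcp [571.94  14.44  43.78] rot [-179.84   -0.      2.21] w 12.9 f 69.1 F [-0.9  8.1  3.5]
```

View pics/pull.png

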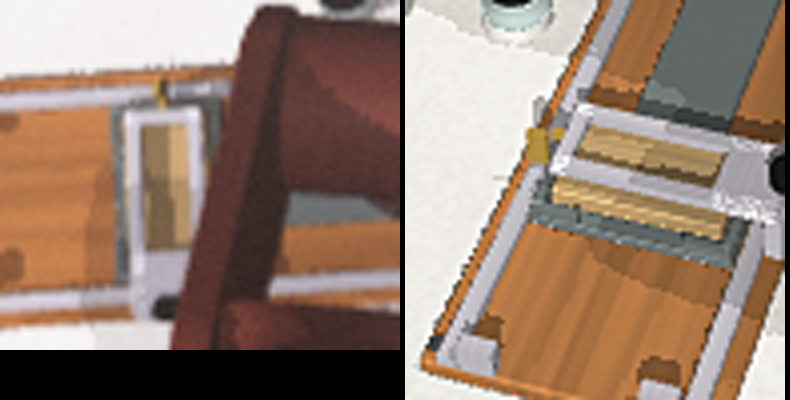

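The top crop shows the pointer (160,88) almost level with the mark (160,105), and the side crop shows them at (537,145) and (560,135). Next I measure the remaining gap numerically.

```bash
cat > m3.py <<'E'
from h import *
jig={'top':[570,137.4,np.radians(92.25)],'side':[566.7,137.4,np.radians(92.25)]}
ims={(c,n):cv2.imread(f'pics/{c}{n}.png')[:,:,::-1].copy() for c in('top','side') for n in(0,2,3)}
W=lambda c,X:np.array(place([np.atleast_2d(np.array(X,float))],jig[c])[0])
def prof(c,im,x,ys,z):   # |mean gradient| across a line of constant jig x
    X=np.c_[np.full(40,x),np.linspace(*ys,40),np.full(40,z)]; u=proj(c,W(c,X)); t=u[-1]-u[0]; n=np.array([-t[1],t[0]])/np.hypot(*t)
    im=cv2.GaussianBlur(im,(0,0),.7).astype(float); r=0
    a,b=[map_coordinates(im.mean(2),[(u+k*n)[:,1],(u+k*n)[:,0]],order=1) for k in(.7,-.7)]
    return abs(np.mean(a-b))
xs=np.arange(0,50,.5)
for k,im in ims.items():
    s=np.array([prof(k[0],im,x+22,(-40,20),44)+prof(k[0],im,x-22,(-40,20),44) for x in xs])
    i=np.argsort(-s)[:1]; pk=[(float(xs[j]),round(float(s[j]),1)) for j in range(1,len(xs)-1) if s[j]>s[j-1] and s[j]>=s[j+1] and s[j]>.5*s.max()]
    print(k,'guide x in jig',pk)
# brass pixels near mark/pointer
for c,n,(u0,v0,u1,v1) in(('top',0,(190,178,235,196)),('top',3,(215,180,240,196)),('side',0,(235,280,270,340)),('side',3,(250,280,275,312))):
    im=ims[c,n][v0:v1,u0:u1]; h=cv2.cvtColor(im,cv2.COLOR_RGB2HSV)
    m=((h[:,:,0]>=17)&(h[:,:,0]<=28)&(h[:,:,1]>110)&(h[:,:,2]>80)).astype(np.uint8)
    N,_,S,C=cv2.connectedComponentsWithStats(m,connectivity=8)
    for i in range(1,N):
        if S[i,4]<2: continue
        uv=C[i]+[u0,v0]; B=S[i]+[u0,v0,0,0,0]; w=back(c,uv,44)[:2]-jig[c][:2]; a=jig[c][2]
        print(c,n,'box',B,'c',np.round(uv,1),'jig x %.1f y %.1f'%(w@[np.cos(a),np.sin(a)],w@[-np.sin(a),np.cos(a)]))
a=cv2.resize(ims['top',3][178:202,213:243,::-1],None,fx=16,fy=16,interpolation=cv2.INTER_NEAREST)
b=cv2.resize(ims['side',3][280:316,248:278,::-1],None,fx=10,fy=10,interpolation=cv2.INTER_NEAREST)
C=np.zeros((390,790,3),np.uint8);C[:384,:480]=a;C[:360,485:785]=b;cv2.imwrite('pics/zoom.png',C)
E
python3 m3.py
```

```text
('top', 0) guide x in jig [(3.5, 62.3), (31.5, 59.5), (39.5, 102.8), (47.0, 55.6)]
('top', 2) guide x in jig [(3.5, 21.6), (32.0, 19.2), (39.0, 35.4), (47.5, 37.2)]
('top', 3) guide x in jig [(31.5, 53.9), (39.5, 105.9)]
('side', 0) guide x in jig [(4.5, 47.3), (8.0, 46.4), (31.5, 83.8), (40.5, 88.4)]
('side', 2) guide x in jig [(5.0, 55.5), (31.5, 84.7), (40.5, 100.2)]
('side', 3) guide x in jig [(26.5, 48.8), (32.0, 66.3), (40.5, 75.8)]
top 0 box [199 187   2   4   6] c [199.5 188.5] jig x 118.5 y -59.1
top 3 box [225 186   3   5   7] c [226.1 187.9] jig x 41.0 y -56.1
side 0 box [262 292   3   3   8] c [262.9 292.9] jig x 41.4 y -50.3
side 0 box [240 321   7  10  53] c [243.1 325.6] jig x 128.5 y -57.2
side 3 box [268 291   7  10  29] c [271.6 295.8] jig x 43.7 y -30.8
side 3 box [255 292   6   9  47] c [257.7 295.9] jig x 51.9 y -57.4
side 3 box [262 292   3   3   8] c [262.9 292.9] jig x 41.4 y -50.3
side 3 box [262 304  13   8  57] c [267.6 307.8] jig x 75.1 y -27.7
```

View pics/zoom.png

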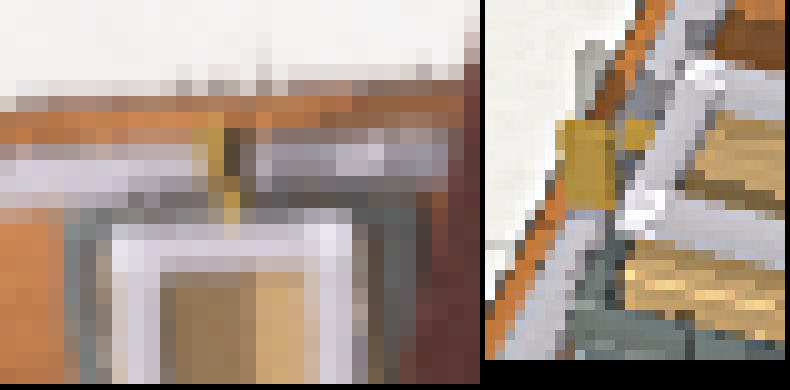

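In the zoom, the pointer's top face is at col 226 and the mark at col 227 (top view). The side view puts its tip edge about 2.9 mm short. Both agree on roughly 3 mm more pull.

```bash
python3 - <<'E'
from h import *
D=np.array([np.cos(np.radians(92.25)),np.sin(np.radians(92.25))])
o=get_obs()['tcp_pos']; tgt=o[:2]-3.0*D
cmd=np.array([571.94,14.44])*0+np.array([569.03,91.01])-78*D   # last command
cmd=cmd-3.0*D
move_l([*cmd,44],[180,0,2.25],20); wait(.4); o=st('moved'); print('err along',(o['tcp_pos'][:2]-tgt)@D)
ims={c:get_image(c) for c in('top','side')}
for c in ims: cv2.imwrite(f'pics/{c}4.png',ims[c][:,:,::-1])
for c,(u0,v0,u1,v1) in(('top',(220,184,232,193)),('side',(250,280,268,306))):
    for n in(3,4):
        im=cv2.imread(f'pics/{c}{n}.png')[v0:v1,u0:u1]; h=cv2.cvtColor(im,cv2.COLOR_BGR2HSV)
        if c=='top': print(n,'yellowness R-B rows',v0); print((im[:,:,2].astype(int)-im[:,:,0])[:8])
        m=((h[:,:,0]>=17)&(h[:,:,0]<=28)&(h[:,:,1]>110)&(h[:,:,2]>80)).astype(np.uint8)
        N,_,S,C=cv2.connectedComponentsWithStats(m,connectivity=8); print(c,n,[(S[i]+[u0,v0,0,0,0],np.round(C[i]+[u0,v0],1)) for i in range(1,N)])
p=fit(rect(0,0,50,90,32),[566.6,176.5,np.radians(92.25)],{'side':ims['side']},(1.2,.7)); print('panel',p)
E
```

```text
moved t21.7 tcp [572.07  11.52  43.81] rot [-179.83   -0.      2.22] w 13.1 f 69.1 F [-0.8  9.2  3.7]
err along 0.0829333290471161
3 yellowness R-B rows 184
[[ 55  61  62  71  78  80  79  83  75  94  95  98]
 [116 119 119 121 120 118 115 103  95 115 104 101]
 [ 92  84  83  84  82  93 107  45  48  53  25  26]
 [ 16  13  14  13  19  60 104  27  21   7  -1  -1]
 [ -2  -4  -3  -3   2  36  96  30  17  -2  -1   0]
 [ -3  -2  -2  -1   1  23  66  73  25   1  -2   6]
 [  2   5   2   5   7  11  48 107  37  10   1   9]
 [  3   5   9   5   3   6  26  74  17  -2  -1  -1]]
top 3 [(array([225, 186,   3,   5,   7]), array([226.1, 187.9]))]
4 yellowness R-B rows 184
[[ 59  61  64  70  77  79  80  82  84  79  83  96]
 [115 114 120 120 119 113 121 118 102  95  89 102]
 [ 93  85  83  81  79  65  92 106  39  55  28  26]
 [ 16  13  14  13  14  19  51 108  30  16  -5  -1]
 [ -3  -4  -2  -1  -5   1  35  97  33  14  -4   0]
 [ -4  -2  -3  -2  -1   2  33  91  38  15  -2   7]
 [  2   8   2   7   5  10  47 106  40  14   3  10]
 [  5   6   9   5   4   6  26  77  19  -1  -1  -3]]
top 4 [(array([227, 186,   1,   5,   5]), array([227., 188.]))]
side 3 [(array([255, 292,   6,   9,  47]), array([257.7, 295.9])), (array([262, 292,   3,   3,   8]), array([262.9, 292.9])), (array([262, 304,   6,   2,   8]), array([264.2, 304.8]))]
side 4 [(array([256, 291,   9,   9,  57]), array([259.1, 294.6])), (array([262, 304,   6,   2,   8]), array([264.2, 304.8]))]
panel [571.63958826 170.24006632   1.60885295]
```

The pointer and mark profiles now line up in the top view to within about 0.2 px (roughly 0.5 mm). The panel is riding in the nest and the slide is held firmly.

```bash
python3 - <<'E'
from h import *
st('final'); print(sign_off())
E
```

```text
final t21.8 tcp [572.08  11.53  43.8 ] rot [-179.83   -0.      2.21] w 12.4 f 69.1 F [-0.7  9.2  2.7]
the job is handed in; nothing more can be done
None
```

I handed the job in at about 22 s, verdict not shown: the top panel lies released in the nest, and the gripper holds the slide against its spring with pointer and mark level to about 0.5 mm in the top view.

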